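Lock down the spring-loaded fuse carrier

ROBOT

A 6-joint arm with a two-finger parallel gripper is mounted at the origin on the work surface. World frame = base frame: x ahead of the robot, y to its left, z up, the work surface at z = 0. Lengths are in m, angles in degrees, forces in N, time in s.
With the tool pointing down it reaches from about 0.4 to 0.825 m from the base axis. Payload 7 kg.
Tool frame: the origin (TCP) lies midway between the tips of the shut fingers; the grasp point (between the pads) lies 19 mm behind it; z points along the fingers, y is the direction in which the jaws open and shut (so a half turn about z gives the same grasp; the last joint's range is limited). The gripper opens to 88 mm and grips with 3 to 60 N. Pads are 19 mm wide; open, the fingers measure 130 mm over their backs; the gripper's body (78 mm by 193 mm) begins 47 mm behind the grasp point.
Start: joints at [80.621, 20.546, 0.682, 0, -70.136, -16.507], TCP at [0.295, 0.607, 0.227] pointing down, gripper open.
Joint ranges: [-176.03, 176.03], [-82.01, 121.73], [-58.28, 71.71], [-173.87, 95.51], [-174.79, -0.11], [-173.66, 173.66]. Speed limits (degrees/s): [136.94, 136.94, 172.46, 180, 180, 180].

INTERFACE

Orientations are given as a 3x3 rotation matrix whose columns are the frame's x, y, z axes.
In Python, from rig import robot gives the robot as it stands. Calls block until the motion is done:
- robot.goto(position, orientation): joint-space move of the TCP to a pose.
- robot.servo_line(position, ori=None, speed=0.15): straight line of the TCP; ori=None keeps the orientation; speed is the mean speed in m/s.
- robot.movej(angles): joint-space move.
- robot.move_gripper(opening): opening from 0.0 (shut) to 1.0 (fully open); the grip force is fixed at half the most; returns when the fingers have stopped.
- robot.dwell(seconds).
- robot.ik(position, orientation): joint angles nearest the present ones, or None.
- robot.grab_frame(name): name is "scene" or "side" or "wrist"; returns (picture, depth): 400x640x3 uint8, red, green, blue; 400x640 float32, m along the optical axis (not along the pixel's ray), 0 where there is no reading.
- robot.camera_info(name): a dict with "vfov" (degrees; the focal length in pixels is half the picture's height over the tangent of half this angle, whatever the lens; pixels are square), "cx", "cy" (the principal point, pixels), "view" (4x4, takes a point from world to camera coordinates); the wrist camera has in their place "T_tool_cam" (4x4, takes a point from camera to tool coordinates, whose origin is the TCP and whose axes are the flange's). Camera axes: x right, y down, z forward; pixel columns grow to the right and rows downward; lengths in m; the calibration is good to about 2 mm. The wrist camera is an equidistant fisheye: a pixel r from the principal point sees the ray r / f radians off the axis. A picture is of the moment at which its call begins: read the wrist's pose just before it. camera_info takes no time and is no camera call.
A pose or a line that the arm cannot do raises robot.Unreachable and nothing moves.
- robot.job_done(): hands the job in, once; it reports no verdict.
Readings, each from a call of its own:
- robot.read_t(): time.
- robot.read_qpos(): joint angles.
- robot.read_qvel(): joint speeds.
- robot.read_effort(): joint torques, N m.
- robot.read_position(): TCP position.
- robot.read_tcp_rot(): TCP orientation.
- robot.read_force(): force on the tool from outside, world axes, zero at the start.
- robot.read_ft_torque(): the same for the moment, N m.
- robot.read_grip_width(): opening from 0.0 (shut) to 1.0 (fully open).
Only numpy, scipy, OpenCV 4.12 (cv2) and the standard library are available. Lean on these libraries where they do the work, as an engineer would, in place of code of your own. Each camera call takes 0.05 s, during which the arm holds its last target. There are 200 camera calls.

TASK

On the black fuse holder, press the red-capped spring plunger fully home and, while still holding it down, slide the brass keeper along its track, away from the tongue end, as far as it will go so that it traps the plunger; then let go and move clear. Feel your way: the bakelite cracks if the holder is loaded with more than about 30 N at any time, and everything else on the bench must stay where it is.

Things in the scene. Friction and masses are not known exactly. Their poses are not given: they have to be found in the camera images.
- holder: Black bakelite fuse holder 112 x 64 mm, 30 mm high, on a fixed silver bracket plate 150 x 84 x 4 mm with a 30 mm flange at +x. Origin: centre of the plate's underside; z up; +x: the way the keeper slides. The insert carrying plunger and keeper is shimmed 5 mm lower to 5 mm higher than the heights given (not measured: feel it). Breaks if the robot's push and drag on any part of it pass 30 N in all.
- press_point (a point): Nominal point to press (fixed to the holder): on the middle line of the plunger's flat red cap, 66 mm above the bench (truly 61 to 71) with the plunger up. The cap is 18 mm wide and runs along holder x from 10 mm behind this point to 44 mm ahead of it. Shut fingertips can press here, then slide along the cap in +x to push the keeper's bridge.
- bridge (a point): Nominal middle of the -x face of the keeper's bridge (fixed to the holder; the true face is ahead in x by the keeper's value), 18 mm ahead of press_point, 79 mm above the bench. The bridge: brass bar across the cap, 46 mm wide, 6 mm thick, from 4 to 22 mm above the cap when it is up, on two legs 36 mm apart beside the cap.
- plunger_part (a joint): Depth of the red-capped plunger in m: 0 up, 0.011 fully home on a firm stop (roughly 15 N per mm beyond). Its spring pushes up with 3 N at the start and 7 N at the end of travel; let go, it springs back up unless the keeper is over it. Caught by the keeper it stands at about 0.009.
- keeper_part (a joint): Place of the brass keeper along holder +x in m: starts at 0 to 0.004, hard stop at 0.016. About 2 N of friction; it stays where left. Its tongue (cross bar at its -x end) strikes the plunger's white shoulder at 0.005 unless the plunger is deeper than 0.009; then it slides over the shoulder and traps it.
- knob1: Orange plastic spinner knob, 38 mm across, 28 mm high, loose; leave alone. Origin at the centre of its underside.
- knob2: A second orange spinner knob like knob1, loose; leave alone.
- screw_jar: Amber screw jar, 44 mm across, 50 mm high, loose; leave alone. Origin at the centre of its underside.
- spare_bracket: Spare silver aluminium angle, 70 x 40 mm, 38 mm high, loose; leave alone. Origin at the centre of its underside.
- screwdriver: Screwdriver with a blue handle, 170 mm long, lying along its x, loose; leave alone.

How it is judged:
By the outcome, as a careful person would: the job done as asked, in the order asked, and still so for the second after the job is handed in, with the robot touching nothing.
It also fails if it takes over 70 s, if anything falls off the work surface, if the arm or the gripper's body presses on something with over 40 N, if the wrist force passes 120 N, or if a joint passes its speed limit or range.

## Working session

There is one attempt and no reset: what is moved stays moved. The work goes in short steps, each a Python script; the robot and the scene stay as the last script left them, time stands still between calls to the robot, and variables do not carry over. Pictures are saved under pics/ and viewed, about 8 in all and at most 12, crops included, and the job is handed in when it is done.

```bash
mkdir -p pics; ls
python3 - <<'E'
from rig import robot
import cv2,numpy as np
for n in("scene","side"):
    im,d=robot.grab_frame(n); np.savez(f"pics/{n}.npz",im=im,d=d)
    cv2.imwrite(f"pics/{n}.png",im[:,:,::-1]); print(n,robot.camera_info(n))
print(robot.camera_info("wrist"),robot.read_t(),robot.read_force(),robot.read_tcp_rot())
E
```

```text
pics
scene {'vfov': 55.30468971766483, 'cx': 322.8141415826207, 'cy': 200.84778287838023, 'view': array([[-0.18490433,  0.98273592,  0.00636342,  0.13860685],
       [ 0.85354561,  0.16379948, -0.49460048, -0.46335175],
       [-0.48710398, -0.0860223 , -0.86909716,  1.17037374],
       [ 0.        ,  0.        ,  0.        ,  1.        ]])}
side {'vfov': 54.40216750785538, 'cx': 326.1638211293945, 'cy': 198.455415088085, 'view': array([[-0.9621984 , -0.27193254,  0.01506397,  0.53494759],
       [-0.14850028,  0.47747598, -0.86600483,  0.16887469],
       [ 0.22830221, -0.83550547, -0.49980868,  0.72746396],
       [ 0.        ,  0.        ,  0.        ,  1.        ]])}
{'vfov': 65.70646984690485, 'cx': 318.1420807414094, 'cy': 200.41738134263275, 'T_tool_cam': array([[-9.55089013e-04, -9.58019149e-01, -2.86702628e-01,
         7.55992459e-02],
       [ 9.99999522e-01, -9.75421762e-04, -7.19066616e-05,
        -3.51168876e-06],
       [-2.10768024e-04, -2.86702560e-01,  9.58019623e-01,
        -1.58186565e-01],
       [ 0.00000000e+00,  0.00000000e+00,  0.00000000e+00,
         1.00000000e+00]])} 0.1 [-0.50073208 -0.27114231 -0.44921936] [[ 8.99623935e-01 -4.36665224e-01 -5.07821630e-04]
 [-4.36665495e-01 -8.99622883e-01 -1.38344931e-03]
 [ 1.47256243e-04  1.46633229e-03 -9.99998914e-01]]
```

View pics/scene.png

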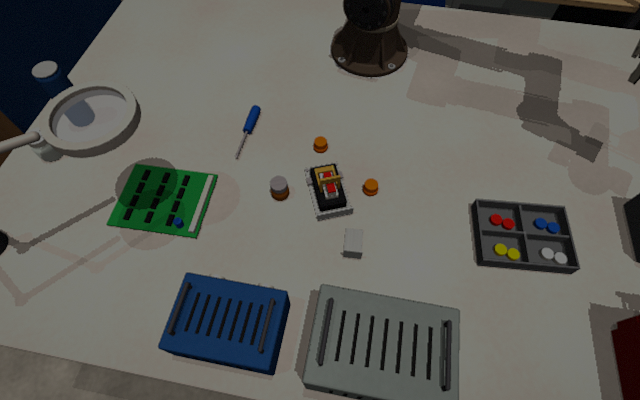

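View pics/side.png

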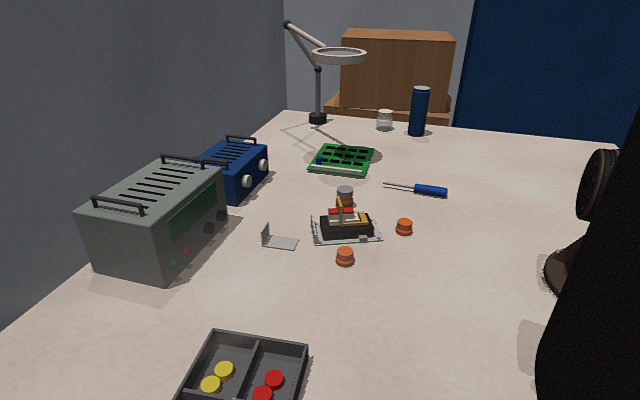

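The scene view has the holder at about (328,188), with knobs at (320,145) and (371,187), the jar at (280,188) and the spare bracket at (353,243). In the side view the holder is at about (345,225), with its upright flange towards the left (away from the robot). Next I'll localise it and zoom in.

```bash
cat > h.py <<'E'
from rig import robot
import cv2,numpy as np
def cloud(n,im,d):
    c=robot.camera_info(n); f=200/np.tan(np.radians(c["vfov"]/2))
    v,u=np.mgrid[:400,:640]; P=np.stack([(u-c["cx"])/f*d,(v-c["cy"])/f*d,d],-1)
    V=np.linalg.inv(c["view"]); return P@V[:3,:3].T+V[:3,3]
E
python3 - <<'E'
from h import *
for n,b in(("scene",(290,370,150,235)),("side",(295,395,180,260))):
    z=np.load(f"pics/{n}.npz"); P=cloud(n,z["im"],z["d"]); im=z["im"].astype(int)
    for nm,(u,v) in {"scene":dict(h=(328,188),k1=(320,142),k2=(371,183),jar=(279,181),br=(353,240)),"side":dict(h=(345,225))}[n].items(): print(nm,P[v,u].round(3))
    x0,x1,y0,y1=b; p=P[y0:y1,x0:x1].reshape(-1,3); c=im[y0:y1,x0:x1].reshape(-1,3)
    red=(c[:,0]>130)&(c[:,1]<60)&(c[:,2]<60)&(p[:,2]>.04); print("red",red.sum(),p[red].mean(0).round(4),p[red].min(0).round(3),p[red].max(0).round(3))
    br=(c[:,0]>110)&(c[:,1]>80)&(c[:,2]<.6*c[:,1])&(p[:,2]>.05); print("brass",br.sum(),p[br].mean(0).round(4),p[br].min(0).round(3),p[br].max(0).round(3))
    q=p[(p[:,2]>.002)&(p[:,2]<.12)]
    blk=(c.max(1)<45)&(p[:,2]>.02); 
    if blk.sum()>20: print("blk",blk.sum(),p[blk].mean(0).round(4),cv2.minAreaRect((p[blk][:,:2]*1000).astype(np.float32)))
    cv2.imwrite(f"pics/{n}c.png",cv2.resize(z["im"][y0:y1,x0:x1,::-1],None,fx=6,fy=6,interpolation=cv2.INTER_CUBIC))
a=cv2.imread("pics/scenec.png");b=cv2.imread("pics/sidec.png");b=b
h=min(a.shape[0],b.shape[0]);o=np.hstack([a[:h],b[:h]]);s=800/o.shape[1];cv2.imwrite("pics/both.png",cv2.resize(o,None,fx=s,fy=s))
E
```

```text
h [ 0.55  -0.026  0.061]
k1 [ 0.399 -0.073  0.027]
k2 [0.495 0.068 0.026]
jar [ 0.545 -0.141  0.048]
br [0.638 0.048 0.003]
red 2 [ 0.5552 -0.0174  0.062 ] [ 0.553 -0.023  0.062] [ 0.557 -0.012  0.062]
brass 33 [ 0.5343 -0.0248  0.0824] [ 0.524 -0.046  0.08 ] [ 0.543 -0.006  0.085]
blk 510 [ 0.5451 -0.0288  0.0338] ((723.1304931640625, 16.921852111816406), (532.2196044921875, 80.1013412475586), 13.555818557739258)
h [ 0.517 -0.008  0.036]
red 82 [ 0.5314 -0.0265  0.0612] [ 0.507 -0.045  0.06 ] [ 0.556 -0.011  0.063]
brass 38 [0.5269 0.012  0.1047] [ 0.374 -0.045  0.077] [0.545 0.673 0.502]
blk 397 [ 0.5111 -0.0063  0.0328] ((434.671142578125, 262.84136962890625), (113.11095428466797, 820.8485107421875), 16.305444717407227)
```

View pics/both.png

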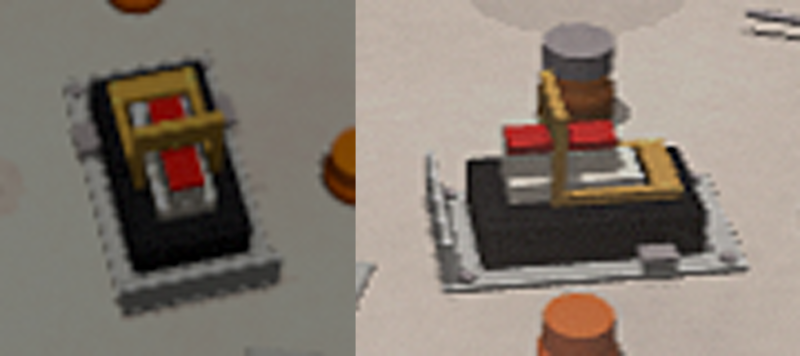

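The view confirms that holder +x (the flange end) points away from the robot, at a yaw of about 13°. The tongue is the brass crossbar at the near end, and the cap top is at about 0.062. I'll look closer with the wrist camera.

```bash
cat >> h.py <<'E'
def R(yaw):
    c,s=np.cos(np.radians(yaw)),np.sin(np.radians(yaw)); return np.array([[c,s,0],[s,-c,0],[0,0,-1.]])
def wcloud(p,Rt,d):
    c=robot.camera_info("wrist"); f=200/np.tan(np.radians(c["vfov"]/2)); T=c["T_tool_cam"]
    v,u=np.mgrid[:400,:640]; a=u-c["cx"]; b=v-c["cy"]; r=np.hypot(a,b); k=np.tan(r/f)/np.maximum(r,1e-9)
    P=np.stack([a*k*d,b*k*d,d],-1); return (P@T[:3,:3].T+T[:3,3])@np.array(Rt).T+p
E
python3 - <<'E'
from h import *
robot.goto([0.53,-0.026,0.2],R(13)); robot.move_gripper(0.0)
p,Rt=np.array(robot.read_position()),np.array(robot.read_tcp_rot())
im,d=robot.grab_frame("wrist"); np.savez("pics/w.npz",im=im,d=d,p=p,R=Rt); print(p,robot.read_t(),robot.read_force())
cv2.imwrite("pics/w.png",im[:,:,::-1])
P=wcloud(p,Rt,d); np.save("pics/P.npy",P)
c=im.astype(int); red=(c[...,0]>110)&(c[...,1]<60)&(c[...,2]<60)&(P[...,2]>.045)&(np.hypot(P[...,0]-.53,P[...,1]+.026)<.09)
q=P[red]; print(red.sum(),q.mean(0),q[:,2].std(),cv2.minAreaRect((q[:,:2]*1000).astype(np.float32)))
E
```

```text
[ 0.53000312 -0.0259927   0.20000157] 3.975 [-0.21685376 -0.38919299 -0.36461045]
494 [ 0.53845588 -0.02482917  0.06356858] 0.026648746204346128 ((552.9378662109375, -18.875293731689453), (102.71778869628906, 17.46531867980957), 22.073387145996094)
```

View pics/w.png

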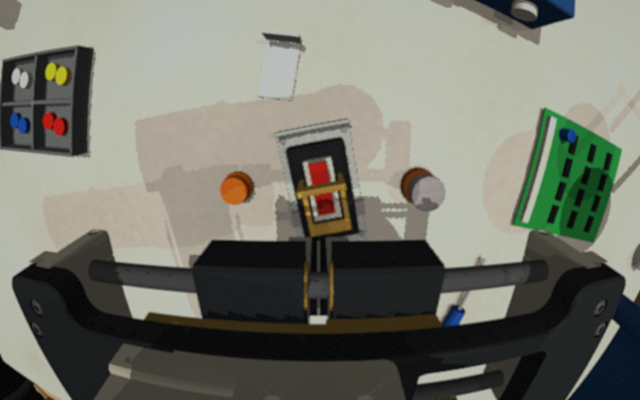

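The wrist view shows the holder at about (320,180), the red cap at (320,185) with the bridge across it, and the narrow shut fingertips at (318,290). Next I'll fit the pose with tighter filters.

Run:
```python
from h import *
z=np.load("pics/w.npz"); P=np.load("pics/P.npy"); c=z["im"].astype(int)
near=np.zeros((400,640),bool); near[112:242,262:370]=1
def rep(n,m):
    q=P[m&near]; r=cv2.minAreaRect((q[:,:2]*1000).astype(np.float32))
    e,V=np.linalg.eigh(np.cov(q[:,:2].T)); a=V[:,1]*np.sign(V[0,1])
    print(n,len(q),q.mean(0).round(4),np.median(q[:,2]).round(4),np.array(r[0]).round(1),np.array(r[1]).round(1),round(r[2],1),"pca",np.degrees(np.arctan2(a[1],a[0])).round(1)); return q
Z=P[...,2]
redm=(c[...,0]>100)&(c[...,1]<70)&(c[...,2]<70)
q=rep("red",redm&(Z>.052)&(Z<.07))
for yaw in (8,10,12): 
    t=np.radians(yaw); u=q[:,:2]@[np.cos(t),np.sin(t)]; w=q[:,:2]@[-np.sin(t),np.cos(t)]; print(yaw,np.percentile(u,[0,2,98,100]).round(4),np.percentile(w,[2,50,98]).round(4))
rep("body",(Z>.025)&(Z<.038)&(c.max(2)<60))
rep("brass",(Z>.072)&(Z<.09))
rep("plate",(Z>.002)&(Z<.008)); rep("allhi",(Z>.0025)&(Z<.035))
ys,xs=np.nonzero((Z>.052)&(Z<.07)&redm&near); print(ys.min(),ys.max(),xs.min(),xs.max())
cv2.imwrite("pics/wc.png",cv2.resize(z["im"][110:245,260:375,::-1],None,fx=5,fy=5,interpolation=cv2.INTER_CUBIC)[:600])
```

```text
red 605 [ 0.5338 -0.0266  0.0611] 0.0611 [530.1 -28.3] [54. 17.] 23.4 pca 23.6
8 [0.4939 0.4955 0.5469 0.5484] [-0.114  -0.1006 -0.0889]
10 [0.49   0.4915 0.5432 0.5446] [-0.1314 -0.1189 -0.1076]
12 [0.4855 0.4869 0.5389 0.54  ] [-0.1487 -0.137  -0.1261]
body 2234 [ 0.5336 -0.0288  0.0305] 0.0306 [518.4 -33.2] [111.6  63.7] 24.1 pca 29.0
brass 439 [ 0.5344 -0.0264  0.0814] 0.0828 [533.7 -26.8] [ 7.  45.9] 23.5 pca -66.2
plate 2070 [ 0.5428 -0.0271  0.0042] 0.0041 [521.8 -22.9] [151.3 129.2] 12.1 pca 38.8
allhi 5385 [ 0.5376 -0.0276  0.0194] 0.0288 [522.1 -29.4] [149.4 110.2] 14.7 pca 31.9
161 214 309 334
```

View pics/wc.png

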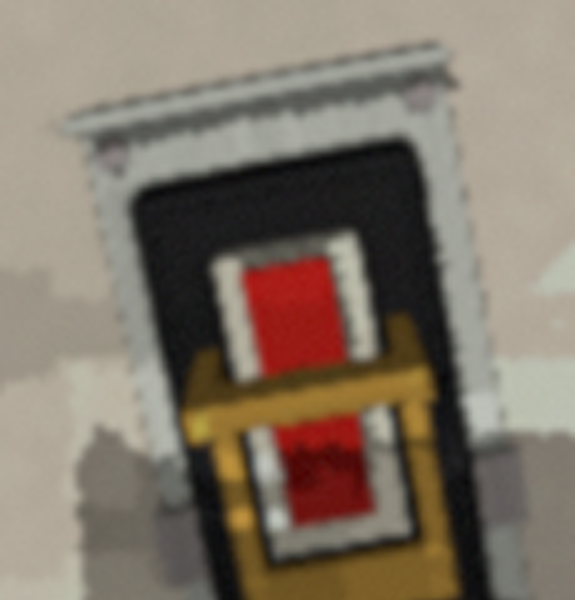

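The fit is clear. The yaw is 23.6° and the cap is centred at (530.1, −28.3) mm, which puts press_point at about (514.5, −35.1) mm. The cap top is at about 61 mm and the keeper is near 0. Next I'll approach and feel for the plunger stop.

```bash
cat >> h.py <<'E'
YAW=23.6; A=np.array([np.cos(np.radians(YAW)),np.sin(np.radians(YAW)),0]); PP=np.array([.5145,-.0351,0])
def at(s,z): return PP+A*s+[0,0,z]
def F(n=4): return np.mean([robot.read_force() for _ in range(n)],0)
E
python3 - <<'E'
from h import *
robot.goto(at(-.002,.13),R(YAW)); robot.servo_line(at(-.002,.07),speed=.06); robot.dwell(.2)
f0=F(8); np.save("f0.npy",f0); print(robot.read_t(),f0)
z=.07; zc=None
while z>.042:
    z-=.0005 if zc is None or zc-z<.0095 else .0002
    robot.servo_line(at(-.002,z),speed=.01); f=F()-f0
    p=robot.read_position()
    if zc is None and f[2]>1.5: zc=z
    if f[2]>1 : print(round(z,4),p[2].round(4),f.round(2),round(robot.read_t(),2))
    if f[2]>11.5 or np.linalg.norm(f)>14 or (zc and zc-z>.0135): break
robot.dwell(.2); print(F(8)-f0,robot.read_position(),zc,robot.read_t()); np.save("z.npy",[z,zc or 0])
E
```

```text
5.7167 [-0.65434137  0.12050059  0.45279116]
0.061 0.0612 [ 0.46 -0.98  2.05] 10.22
0.0605 0.0606 [0.78 0.28 2.6 ] 10.47
0.06 0.06 [0.11 0.53 2.37] 10.72
0.0595 0.0595 [ 0.18 -0.27  2.18] 10.97
0.059 0.059 [-0.06  0.42  2.71] 11.22
0.0585 0.0585 [ 0.08 -0.52  2.81] 11.47
0.058 0.058 [0.71 0.46 3.22] 11.72
0.0575 0.0575 [0.48 0.07 4.27] 11.97
0.057 0.057 [0.26 0.32 4.75] 12.22
0.0565 0.0565 [ 0.01 -0.09  4.58] 12.47
0.056 0.056 [ 0.29 -0.48  4.18] 12.72
0.0555 0.0555 [-0.79 -0.39  4.06] 12.97
0.055 0.055 [1.28 0.82 4.29] 13.22
0.0545 0.0546 [0.33 0.2  5.21] 13.47
0.054 0.0541 [-0.24 -0.14  4.51] 13.72
0.0535 0.0536 [-0.13 -0.09  5.6 ] 13.97
0.053 0.0531 [-0.47  0.37  5.87] 14.22
0.0525 0.0526 [0.09 0.05 5.51] 14.47
0.052 0.0521 [-0.17 -0.22  5.15] 14.72
0.0515 0.0517 [-1.91 -0.    4.16] 14.97
0.0513 0.0515 [-0.68 -0.4   5.85] 15.22
0.0511 0.0513 [0.22 0.15 5.69] 15.47
0.0509 0.0511 [-0.76 -0.59  6.19] 15.72
0.0507 0.0509 [-0.52 -1.32  7.23] 15.97
0.0505 0.0507 [ 0.44 -0.48  5.79] 16.22
0.0503 0.0505 [-0.81 -0.01  6.2 ] 16.47
0.0501 0.0503 [ 0.49 -0.14  6.91] 16.72
0.0499 0.0503 [-0.03  0.59  8.56] 16.97
0.0497 0.0503 [-1.7  -0.52 10.02] 17.22
0.0495 0.0502 [-2.49  0.62 11.61] 17.47
[-1.41228273e+00 -3.91208695e-03  1.11682670e+01] [ 0.51287268 -0.03595927  0.0502438 ] 0.061 17.6667
```

The stop is firm at a TCP height of 0.0503, an 11 mm stroke. I'll slide now, holding the vertical force at about 11 N.

Run:
```python
from h import *
f0=np.load("f0.npy"); z=np.load("z.npy")[0]; s=-.002; log=[]
while s<.031:
    s+=.0005; robot.servo_line(at(s,z),speed=.01); f=F()-f0; p=np.array(robot.read_position())
    ax=-f@A; sp=(p-PP)@A; n=np.linalg.norm(f)
    print(f"{s*1e3:.1f} {sp*1e3:.1f} z{p[2]*1e3:.1f} ax{ax:.1f} lat{f@[-A[1],A[0],0]:.1f} fz{f[2]:.1f} n{n:.1f} t{robot.read_t():.1f}")
    if n>19: break
    if s-sp>.0012 and ax>10: break
    z+= -.0001 if f[2]<9.5 else .0001 if f[2]>13 else 0
np.save("s.npy",[s,z])
```

```text
-1.5 -1.7 z50.2 ax3.6 lat1.0 fz13.3 n13.8 t17.9
-1.0 -1.6 z50.2 ax3.3 lat1.0 fz14.1 n14.5 t18.2
-0.5 -1.6 z50.2 ax4.2 lat0.8 fz13.3 n13.9 t18.4
0.0 -1.4 z50.2 ax6.0 lat0.3 fz14.4 n15.6 t18.7
0.5 -1.4 z50.2 ax6.5 lat0.8 fz14.8 n16.2 t18.9
1.0 -1.2 z50.2 ax7.8 lat0.7 fz15.7 n17.5 t19.2
1.5 -1.2 z50.2 ax7.4 lat1.1 fz15.0 n16.8 t19.4
2.0 -1.1 z50.2 ax9.9 lat-0.4 fz15.7 n18.6 t19.7
2.5 -1.0 z50.2 ax9.6 lat0.8 fz15.9 n18.6 t19.9
3.0 -0.9 z50.2 ax10.5 lat0.1 fz15.7 n18.9 t20.2
```

The tips are sticking on the cap by friction. I'll unload to just above the spring force and regulate on measured depth.

```bash
cat > slide.py <<'E'
from h import *
import sys
f0=np.load("f0.npy"); s,z=np.load("s.npy"); smax=float(sys.argv[1]); ztar=float(sys.argv[2])
for i in range(int(sys.argv[3])):
    f=F()-f0; p=np.array(robot.read_position()); ax=-f@A; sp=(p-PP)@A; n=np.linalg.norm(f)
    print(f"s{s*1e3:.1f} {sp*1e3:.1f} zc{z*1e3:.1f} z{p[2]*1e3:.2f} ax{ax:.1f} lat{f@[-A[1],A[0],0]:.1f} fz{f[2]:.1f} n{n:.1f} t{robot.read_t():.1f}")
    if n>20 or sp>smax: break
    if p[2]>.0516: z-=.0006
    else: z+=np.clip(ztar-p[2],-.0003,.0003) if f[2]<9 else .0003
    if n<18 and f[2]<10.5: s=min(s+.0007,sp+.003)
    robot.servo_line(at(s,z),speed=.012)
np.save("s.npy",[s,z])
E
python3 slide.py .03 .0506 40
```

```text
s3.0 -0.9 zc50.4 z50.23 ax10.5 lat0.1 fz15.7 n18.9 t20.2
s3.0 1.0 zc50.7 z50.34 ax3.7 lat-0.2 fz6.7 n7.7 t20.4
s3.7 1.8 zc51.0 z50.55 ax4.0 lat-0.1 fz6.4 n7.5 t20.7
s4.4 2.5 zc51.0 z50.59 ax3.0 lat-1.4 fz5.8 n6.7 t20.9
s5.1 3.3 zc51.0 z50.61 ax3.4 lat-0.6 fz6.3 n7.1 t21.2
s5.8 3.9 zc51.0 z50.59 ax3.4 lat0.3 fz6.0 n6.9 t21.4
s6.5 4.7 zc51.0 z50.60 ax3.5 lat-1.0 fz6.3 n7.3 t21.7
s7.2 5.4 zc51.0 z50.61 ax4.1 lat0.7 fz7.1 n8.2 t21.9
s7.9 6.0 zc51.0 z50.58 ax3.5 lat-1.1 fz6.1 n7.1 t22.2
s8.6 6.8 zc51.0 z50.60 ax3.7 lat-0.3 fz6.8 n7.7 t22.4
s9.3 7.5 zc51.0 z50.62 ax3.8 lat-1.0 fz6.3 n7.4 t22.7
s10.0 7.9 zc51.0 z50.55 ax4.1 lat-0.4 fz7.4 n8.5 t22.9
s10.7 8.2 zc51.1 z50.52 ax5.2 lat-0.8 fz6.6 n8.4 t23.2
s11.2 8.4 zc51.1 z50.54 ax6.0 lat-1.2 fz6.6 n9.0 t23.4
s11.4 8.5 zc51.2 z50.53 ax5.9 lat-1.6 fz7.0 n9.3 t23.7
s11.5 8.5 zc51.3 z50.53 ax5.9 lat-0.3 fz6.0 n8.4 t23.9
s11.5 8.5 zc51.3 z50.54 ax6.2 lat-0.5 fz5.7 n8.5 t24.2
s11.5 8.5 zc51.4 z50.60 ax6.2 lat-1.2 fz5.9 n8.6 t24.4
s11.5 8.5 zc51.4 z50.59 ax6.2 lat-0.5 fz6.0 n8.6 t24.7
s11.5 8.5 zc51.4 z50.60 ax6.3 lat-2.0 fz4.2 n7.8 t24.9
s11.5 8.5 
[... 389 characters left out ...]
.4 z50.60 ax5.2 lat-0.5 fz5.8 n7.8 t26.9
s11.5 8.5 zc51.4 z50.60 ax6.0 lat-0.6 fz5.5 n8.1 t27.2
s11.5 8.5 zc51.4 z50.60 ax6.3 lat-0.8 fz5.1 n8.1 t27.4
s11.5 8.5 zc51.4 z50.61 ax6.0 lat-0.9 fz5.0 n7.9 t27.7
s11.5 8.5 zc51.4 z50.63 ax5.9 lat-0.5 fz6.2 n8.6 t27.9
s11.5 8.5 zc51.4 z50.59 ax6.3 lat-0.6 fz5.7 n8.5 t28.2
s11.5 8.5 zc51.4 z50.60 ax5.4 lat-0.8 fz6.5 n8.5 t28.4
s11.5 8.5 zc51.4 z50.62 ax6.1 lat-0.9 fz5.3 n8.1 t28.7
s11.5 8.5 zc51.4 z50.63 ax6.8 lat-0.9 fz5.9 n9.0 t28.9
s11.5 8.5 zc51.4 z50.57 ax5.4 lat-0.5 fz5.2 n7.6 t29.2
s11.5 8.5 zc51.4 z50.60 ax6.0 lat-1.6 fz6.3 n8.9 t29.4
s11.5 8.5 zc51.4 z50.58 ax5.6 lat-0.9 fz6.4 n8.6 t29.7
s11.5 8.5 zc51.4 z50.60 ax5.8 lat-1.5 fz6.4 n8.8 t29.9
```

The tips met the bridge at s≈8 mm, so the keeper is near 0. My 3 mm lead cap was limiting the push, so I'll raise it.

```bash
sed -i 's/sp+.003)/sp+.008)/' slide.py; python3 slide.py .03 .0506 46
```

```text
s11.5 8.5 zc51.4 z50.61 ax5.8 lat-1.0 fz4.2 n7.2 t30.2
s12.2 9.2 zc51.4 z50.59 ax5.1 lat-0.7 fz4.5 n6.8 t30.4
s12.9 9.9 zc51.4 z50.57 ax5.0 lat-0.9 fz5.9 n7.8 t30.7
s13.6 10.6 zc51.5 z50.60 ax5.8 lat-1.1 fz4.9 n7.7 t30.9
s14.3 11.3 zc51.5 z50.59 ax5.6 lat-0.6 fz5.7 n8.0 t31.2
s15.0 11.9 zc51.5 z50.60 ax6.4 lat-1.3 fz5.7 n8.7 t31.4
s15.7 12.7 zc51.5 z50.59 ax4.7 lat-1.4 fz5.2 n7.1 t31.7
s16.4 13.4 zc51.5 z50.61 ax4.8 lat-2.3 fz5.4 n7.6 t31.9
s17.1 14.0 zc51.5 z50.58 ax6.3 lat-1.2 fz5.5 n8.4 t32.2
s17.8 14.7 zc51.5 z50.60 ax5.8 lat-0.4 fz4.9 n7.6 t32.4
s18.5 15.4 zc51.5 z50.60 ax5.6 lat0.1 fz6.3 n8.4 t32.7
s19.2 16.2 zc51.5 z50.60 ax5.5 lat-1.6 fz4.7 n7.4 t32.9
s19.9 16.8 zc51.5 z50.58 ax6.0 lat-0.7 fz5.2 n8.0 t33.2
s20.6 17.5 zc51.5 z50.58 ax4.9 lat-0.6 fz4.7 n6.8 t33.4
s21.3 18.2 zc51.5 z50.60 ax5.5 lat-0.9 fz5.8 n8.0 t33.7
s22.0 18.9 zc51.5 z50.61 ax5.1 lat-0.2 fz5.2 n7.3 t33.9
s22.7 19.6 zc51.5 z50.61 ax5.7 lat-0.4 fz3.9 n6.9 t34.2
s23.4 20.4 zc51.5 z50.63 ax4.9 lat-0.5 fz5.7 n7.5 t34.4
s24.1 21.1 zc51.5 z50.60 ax5.5 lat0.2 fz5.3 n7.6 t34.7
s24.8 21.8 zc51.5 z50.59 ax5.5 lat-0.2 fz
[... 813 characters left out ...]
38.4
s32.3 24.3 zc53.1 z50.55 ax15.3 lat-2.3 fz4.7 n16.1 t38.7
s32.3 24.3 zc53.1 z50.55 ax15.0 lat-2.3 fz3.7 n15.6 t38.9
s32.3 24.3 zc53.2 z50.55 ax14.0 lat-3.2 fz3.7 n14.8 t39.2
s32.3 24.3 zc53.2 z50.59 ax14.9 lat-2.3 fz2.8 n15.3 t39.4
s32.3 24.2 zc53.2 z50.57 ax15.8 lat-1.9 fz2.5 n16.1 t39.7
s32.2 24.2 zc53.3 z50.57 ax14.4 lat-2.4 fz2.9 n14.9 t39.9
s32.2 24.2 zc53.3 z50.58 ax14.7 lat-3.1 fz1.9 n15.2 t40.2
s32.2 24.3 zc53.3 z50.60 ax14.9 lat-3.2 fz1.8 n15.3 t40.4
s32.3 24.2 zc53.3 z50.56 ax14.2 lat-3.5 fz1.1 n14.7 t40.7
s32.2 24.2 zc53.4 z50.60 ax14.2 lat-1.4 fz1.5 n14.4 t40.9
s32.2 24.2 zc53.3 z50.60 ax15.1 lat-3.4 fz2.4 n15.7 t41.2
s32.2 24.3 zc53.3 z50.60 ax14.3 lat-2.2 fz2.0 n14.6 t41.4
```

The keeper is at its hard stop: 16 mm of travel, with the axial force rising to about 17 N. I'll back off the bridge gently, lift, and check.

Run:
```python
from h import *
f0=np.load("f0.npy"); s,z=np.load("s.npy")
for k in range(1,11):
    robot.servo_line(at(s+(.0215-s)*k/10,z+(.0514-z)*min(1,k/6)),speed=.012); f=F()-f0; p=np.array(robot.read_position())
    print((f.round(1)),round(((p-PP)@A)*1e3,1),(p[2]*1e3).round(2))
    if np.linalg.norm(f)>20: break
for zz in(.0525,.054,.056,.058): 
    robot.servo_line(at(.0215,zz),speed=.012); print(zz,(F()-f0).round(1))
robot.servo_line(at(.0215,.13),speed=.08); robot.goto([.50,-.04,.2],R(YAW)); print(robot.read_t())
p,Rt=np.array(robot.read_position()),np.array(robot.read_tcp_rot())
im,d=robot.grab_frame("wrist"); P=wcloud(p,Rt,d); c=im.astype(int); Z=P[...,2]
m=(np.hypot(P[...,0]-.53,P[...,1]+.028)<.06)
red=m&(c[...,0]>90)&(c[...,1]<70)&(c[...,2]<70)&(Z>.04)&(Z<.075); br=m&(Z>.070)&(Z<.09)&(c[...,0]>1.4*c[...,2])
for n,k in(("red",red),("bridge",br)):
    q=P[k]; print(n,k.sum(),np.median(q[:,2]),np.percentile((q-PP)@A,[1,50,99]).round(4),cv2.minAreaRect((q[:,:2]*1000).astype(np.float32)))
ys,xs=np.nonzero(red|br); y0,x0=max(int(ys.mean())-70,0),int(xs.mean())-80
cv2.imwrite("pics/w2.png",cv2.resize(im[y0:y0+140,x0:x0+160,::-1],None,fx=4,fy=4,interpolation=cv2.INTER_CUBIC))
im,d=robot.grab_frame("side"); cv2.imwrite("pics/s2.png",cv2.resize(im[170:280,240:440,::-1],None,fx=4,fy=4,interpolation=cv2.INTER_CUBIC))
```

```text
[-10.2  -7.1   2. ] 24.2 50.61
[-8.5 -5.6  1.7] 24.1 50.63
[-7.  -4.5  2.2] 24.0 50.61
[-6.5 -4.1  2.5] 23.9 50.64
[-5.3 -2.2  3. ] 23.9 50.67
[-4.4 -2.2  4.1] 23.9 50.78
[-4.5 -1.2  3.9] 23.9 51.17
[-2.3 -0.5  5.2] 23.8 51.53
[-1.6  0.8  5.6] 23.7 51.91
[0.1 2.1 5.5] 23.5 52.21
0.0525 [1.4 0.6 0.3]
0.054 [ 0.4 -0.2 -0.4]
0.056 [ 0.4 -0.7 -0.3]
0.058 [ 0.5  0.1 -0.2]
46.7917
red 749 0.05215206426340191 [-0.009   0.0137  0.0429] ((527.2352294921875, -23.0898494720459), (53.58557891845703, 29.71879768371582), 28.187225341796875)
bridge 371 0.08284376408397501 [0.0338 0.0366 0.0394] ((547.929931640625, -20.27288246154785), (5.594777584075928, 44.7453727722168), 23.705686569213867)
```

View pics/w2.png

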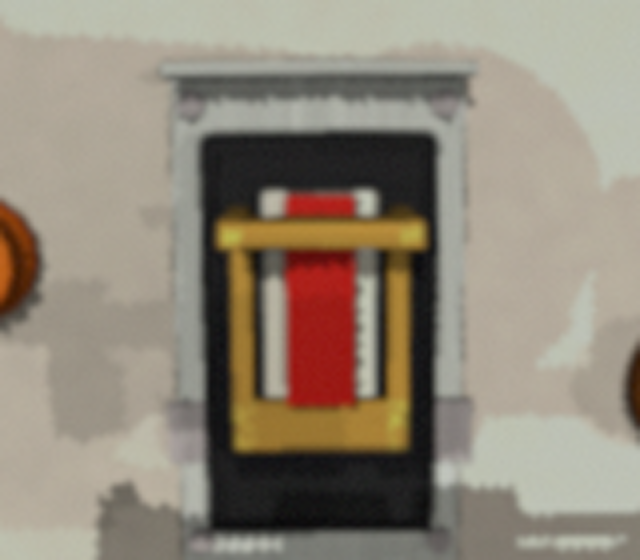

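View pics/s2.png

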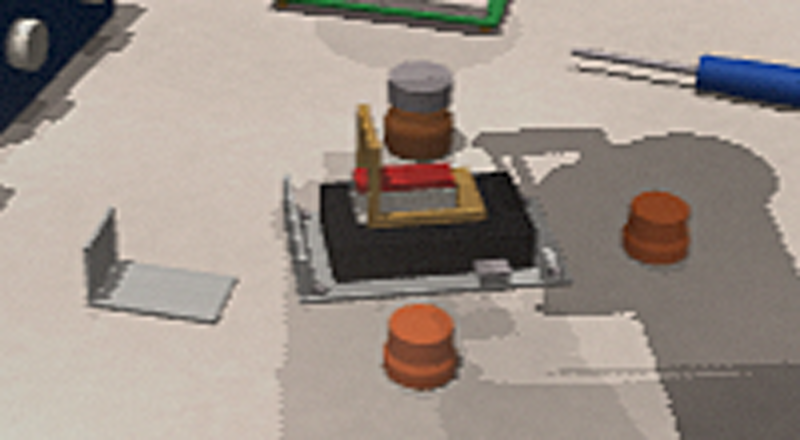

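The tongue is now over the shoulder, around (320,420) in the wrist crop. The cap stands at 52.2 mm, about 9 mm down, and the bridge has shifted 16 mm. The knobs, jar and spare bracket look undisturbed in the side view.

```bash
python3 -c "
from rig import robot
print(robot.read_force(),robot.read_t()); robot.job_done()"
```

```text
[-0.49858732 -0.03898916  0.17112869] 46.8917
the job is handed in; nothing more can be done
```

The keeper now traps the plunger, and I handed the job in at 46.9 s with the arm clear.

- **Pressing:** I pressed the plunger to its firm stop, an 11 mm stroke with the cap starting at about 61 mm.
- **Sliding:** While holding it down, I pushed the keeper about 16 mm to its hard stop.
- **Forces:** The highest force I read was about 20 N, below the 30 N limit. I read it between steps, so a brief peak could have gone unseen.
- **Final check:** The cap stands at 52.2 mm, about 9 mm down, and the bridge face is about 16 mm further along. The wrist picture shows the tongue over the white shoulder. The knobs, jar and spare bracket look undisturbed by eye; I did not measure them again. The tool read no contact force.
- **Problems on the way:** The fingertips first stuck on the cap at about 15 N of press. I eased off to just above the spring force and the slide then went smoothly. My own limit on the push stalled it for a few seconds at the bridge until I raised it.

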